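Release the transport lock of the colour reader

TASK

Take the orange flat screwdriver from its stand, rest it lightly on the slotted brass lock screw of the white colour reader and turn it gently until the blade drops into the slot, then turn the screw clockwise all the way, until its black pointer meets its stop at the green mark. Never load the screw hard. Put the screwdriver back upright in its stand, fully down, and leave the vials and the other things on the table alone.

Things in the scene. Friction and masses are not known exactly. Their poses are not given: they have to be found in the camera images.
- driver: flat screwdriver, 151 mm long, about 120 g, upright in its stand at the start. Origin at the middle of the blade's tip, z up the tool. Blade 16 mm wide along x, 2.6 mm thick along y, 14 mm long; shank 8 mm thick to 70 mm; black collar 32 mm wide from 70 to 76 mm; orange flat-sided handle from 75 to 151 mm, 22 mm across along y, 26 mm along x: grip it across y, some 115 mm from the tip
- driver_tip (a point): the middle of the screwdriver's blade tip, same axes as the driver
- stand: teal stand, fixed, 85 x 85 mm and 75 mm high, with an upright 20 mm square hole through it at its centre. The screwdriver hangs in it by its collar, which rests on the stand's top, with the blade tip 5 mm above the table; it may stand there at any yaw. Origin at the centre of its underside
- stand_hole (a point): centre of the stand's hole, at its top face (75 mm above the table)
- reader: white colour reader with a teal band, fixed, 180 (x) x 140 (y) mm and 55 mm high; the lock screw is on the half nearer the robot, the sample wells on the far half. Origin at the centre of its underside
- screw_axis (a point): on the axis of the lock screw, on the reader's top face (55 mm above the table); same axes as the reader
- screw: slotted brass lock screw on the reader, with the tool's blade to be put in its slot. Head 28 mm in diameter; slot across the whole head, 4.8 mm wide, 6 mm deep, at an angle that is not measured: within 0.7 rad either side of this frame's y axis (square to the pointer, which is on -x), turning together with it. Origin on the axis at the reader's top face. More than 25 N on the screw in all spoils it
- screw_top (a point): centre of the screw head's top, 17 mm above the reader's top face when not pressed; axes as the screw. The head is sprung: it gives way downwards up to 4 mm (2 N to start, 1 N more for each mm) and is then hard, and springs up again when let go. Turning it takes about 0.06 N m
- lock (a joint): turn of the lock screw, rad: grows clockwise seen from above; 0 with the pointer at the red mark, hard stop at 1.2 with the pointer at the green mark. It stays where it is left. The pointer (the -x axis of screw_top) stands at 0.6 - lock in yaw from the reader's -x axis
- vial_a: amber vial with black cap, 17 mm in diameter, 58 mm high, standing in one of the reader's wells, 44 mm of it above the top; origin at its base. Leave alone
- vial_b: the same, in the other well. Leave alone
- spare_driver: blue screwdriver lying in the metal tray, 180 mm long. Leave alone
- jar: white jar, 80 mm in diameter, 110 mm high. Leave alone
- cup: clear cup, 72 mm in diameter, 80 mm high. Leave alone
Mind the look-alikes: they are no part of the job. Of the things that look like the driver, the middle-sized one is meant.

How it is judged:
By the outcome, as a careful person would: the job done as asked, in the order asked, and still so for the second after the job is handed in, with the robot touching nothing.
It also fails if it takes over 64 s, if anything falls off the work surface, if the arm or the gripper's body presses on something with over 40 N, if the wrist force passes 120 N, or if a joint passes its speed limit or range.

ROBOT

A 7-joint arm with a two-finger parallel gripper is mounted at the origin on the work surface. World frame = base frame: x ahead of the robot, y to its left, z up, the work surface at z = 0. Lengths are in m, angles in rad, forces in N, time in s.
With the tool pointing down it reaches from about 0.425 to 0.925 m from the base axis. Payload 6.8 kg.
Tool frame: the origin (TCP) lies between the finger pads; the fingertips stand 14 mm ahead of it and the grasp point (between the pads) lies 5 mm behind it; z points along the fingers, y is the line along which they close (so a half turn about z gives the same grasp; the last joint's range is limited). The gripper opens to 85 mm and grips with 20 to 120 N. Pads are 22 mm wide; open, the fingers measure 114 mm over their backs; the gripper's body (76 mm by 85 mm) begins 54 mm behind the grasp point. The pads swing forward as they close: fully open they stand 13 mm farther back than shut.
Start: joints at [-1.387, 0.477, 0.022, 1.555, -0.011, 1.109, -0.083], TCP at [0.194, 0.646, 0.245] pointing down, gripper open.
Joint ranges: [-2.96, 2.96], [-0.34, 2.1], [-1.41, 1.46], [0.24, 2.44], [-1.37, 4.51], [0.17, 1.92], [-2.96, 2.96]. Speed limits (rad/s): [2.39, 2.39, 3.14, 3.14, 3.14, 3.14, 3.14].

INTERFACE

Orientations are given as a rotation vector (axis times angle).
In Python, from bench import r, eyes, ticket gives the robot as it stands. The module is installed in compiled form; this text tells all that it offers.
- The arm moves only by the tool arm_command, never from a script. Its argument "plan" is text: rows parted by semicolons, each of 4 numbers parted by spaces: the shift along the tool's x, y, z in m, then the turn about the tool's z in degrees. In form: tx ty tz yaw; .... A call has 1 to 20 rows; each row shifts and turns the commanded pose from where the row before left it, along the tool's axes as they then stand; what a row does not reach is not made up. A row lasts 1/8 s, in which the tool goes at most 62.5 mm and 10.7 degrees, less where a joint would pass 70% of its speed; a pose out of reach is approached as far as the arm can. A call is refused whole if a number of a shift passes 0.0625 or a number of a turn 10.7, either way. A call with a gripper value outside its range is refused whole. "hand" is the closure, from -1 (fully open) to 1 (shut), set as the call begins (left out, the last holds). The fingers move at their own pace and stop on an object; "grip_force" is the grip in N (left out, the last holds). Time passes only in rows, so rows that do not move let the fingers close. It gives the time, the measured TCP pose, the force, the opening and the grip force at its end, in the units of the state.
- r.get_obs(): the state, without advancing time (a new reading comes with each control period).
- eyes.grab_frame(name): name is "scene" or "top" or "wrist"; returns (picture, depth): 384x512x3 uint8, red, green, blue; 384x512 float32, m along the optical axis (not along the pixel's ray), 0 where there is no reading.
- eyes.calibration(name): a dict with "fov_y" (degrees; the focal length in pixels is half the picture's height over the tangent of half this angle, whatever the lens; pixels are square), "cx", "cy" (the principal point, pixels), "origin" and "attitude" of the camera in the world; the wrist camera has in their place "tool_from_camera" (4x4, takes a point from camera to tool coordinates, whose origin is the TCP and whose axes are the flange's). Camera axes: x right, y up, looking along -z (the intrinsics and any distortion apply to the point x, -y, -z); pixel columns grow to the right and rows downward; lengths in m; the calibration is good to about 2 mm. A picture is of the moment at which its call begins: read the wrist's pose just before it. calibration takes no time and is no camera call.
- ticket.hand_in(): hands the job in; it is judged then, once.
The state is a dict: "clock": time; "joints": joint angles; "qvel": joint speeds; "tau": joint torques, N m; "tcp_pos": TCP position; "orientation": TCP orientation; "contact_force": force on the tool from outside, world axes, zero at the start; "moment": the same for the moment, N m; "grip_width": finger opening in m; "gripper_force": force on a finger pad.
Only numpy, scipy, OpenCV 4.12 (cv2) and the standard library are available. Lean on these libraries where they do the work, as an engineer would, in place of code of your own. Each camera call takes 0.05 s, during which the arm holds its last target. There are 200 camera calls.

## Working session

There is one attempt and no reset: what is moved stays moved. The work goes in short steps, Python scripts to look and compute and a tool call to move; the robot and the scene stay as the last step left them, time stands still between calls to the robot, and variables do not carry over. Pictures are saved under pics/ and viewed, at most 10 in all, crops included, and the job is handed in when it is done.

Besides the shell and the picture viewer there is one more tool, called after "Call:" by a JSON object that holds its "fn" and its "kwargs". arm_command: Moves the arm, as the interface text tells. Its arguments: {"type":"object","properties":{"plan":{"type":"string"},"hand":{"type":"number"},"grip_force":{"type":"number"}},"required":["plan"]}

```bash
mkdir -p pics
cat > h.py <<'E'
import numpy as np, cv2
from bench import r, eyes, ticket
from scipy.spatial.transform import Rotation as R
def grab(n):
    o=r.get_obs(); p,d=eyes.grab_frame(n); return o,p,d
def save(n,p): cv2.imwrite(f'pics/{n}.png',p[...,::-1])
def att(a):
    a=np.array(a,float)
    return a if a.shape==(3,3) else R.from_rotvec(a).as_matrix() if a.size==3 else R.from_quat(a).as_matrix()
def cam(n,o):
    c=eyes.calibration(n); f=192/np.tan(np.radians(c['fov_y'])/2)
    if 'origin' in c: return f,c['cx'],c['cy'],np.array(c['origin']),att(c['attitude'])
    T=np.array(c['tool_from_camera']); A=R.from_rotvec(o['orientation']).as_matrix()
    return f,c['cx'],c['cy'],A@T[:3,3]+np.array(o['tcp_pos']),A@T[:3,:3]
def plane(n,o,uv,z):
    f,cx,cy,t,A=cam(n,o); uv=np.atleast_2d(uv).astype(float)
    d=np.c_[(uv[:,0]-cx)/f,-(uv[:,1]-cy)/f,-np.ones(len(uv))]@A.T
    return t+d*((z-t[2])/d[:,2])[:,None]
def cloud(n,o,d):
    f,cx,cy,t,A=cam(n,o); v,u=np.mgrid[:384,:512]
    return np.stack([(u-cx)/f*d,-(v-cy)/f*d,-d],-1)@A.T+t
E
python3 - <<'E'
from h import *
for n in('scene','top','wrist'): print(n,eyes.calibration(n))
o,p,d=grab('top');save('top0',p)
o,p2,d=grab('scene');save('scene0',p2)
print(o)
E
```

```text
scene {'fov_y': 56.35581780503064, 'cx': 258.03349089053773, 'cy': 192.28151007725646, 'origin': array([1.15564582, 0.26572238, 0.81625926]), 'attitude': array([0.45245419, 0.67257801, 1.84756878])}
top {'fov_y': 46.53245791643963, 'cx': 252.2151552755502, 'cy': 196.05881016158054, 'origin': array([0.36952783, 0.05429784, 1.50285806]), 'attitude': array([ 0.11078473, -0.12193736, -1.57932993])}
wrist {'fov_y': 65.25826626238884, 'cx': 257.8381648262166, 'cy': 186.01682049316605, 'tool_from_camera': array([[-1.41318407e-04,  9.60325146e-01,  2.78882761e-01,
         7.01909802e-02],
       [ 9.99999554e-01, -1.24781037e-04,  9.36410378e-04,
         1.04882742e-03],
       [ 9.34057713e-04,  2.78882769e-01, -9.60324700e-01,
        -1.28489011e-01],
       [ 0.00000000e+00,  0.00000000e+00,  0.00000000e+00,
         1.00000000e+00]])}
{'clock': 0.05, 'joints': array([-1.38712367,  0.4777815 ,  0.0223275 ,  1.55643516, -0.01148766,
        1.10929706, -0.0831194 ]), 'qvel': array([ 0.00073765,  0.0001437 , -0.00092566, -0.00010796, -0.00036584,
        0.00117387,  0.00088112]), 'tau': array([ 3.22036147e-03, -5.98300874e+01,  1.61467128e+00, -2.82257777e+01,
        1.27220151e-02,  5.24729709e-03, -2.82374550e-06]), 'tcp_pos': array([0.19401144, 0.64593544, 0.24434481]), 'orientation': array([-4.56644204e-01, -3.10810194e+00,  2.80965632e-03]), 'contact_force': array([0.66610415, 0.65226208, 0.60867538]), 'moment': array([-0.01328054,  0.04171735, -0.05361245]), 'gripper_force': 0.0, 'grip_width': 0.08533132257886826}
```

View pics/top0.png

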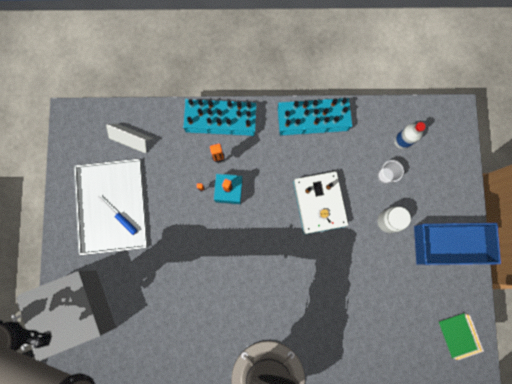

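View pics/scene0.png

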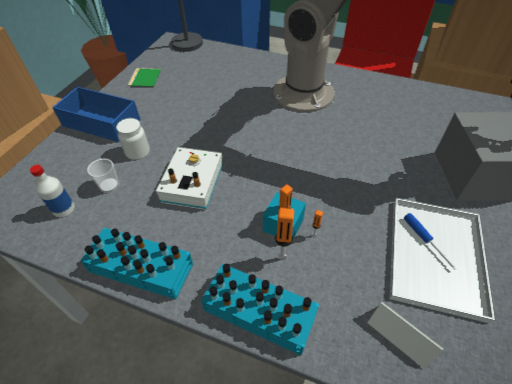

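Candidates (top view): the orange tool in the teal stand at (227,184), a larger one at (217,152), a small one at (200,187); the blue one in the tray at (120,215). The one in the stand is the likely middle-sized one. The reader is at (321,202) with the screw at (325,213). I'll measure all of them and take one close crop.

Run:
```python
from h import *
o,p,d=grab('top'); P=cloud('top',o,d)
hsv=cv2.cvtColor(p,cv2.COLOR_RGB2HSV)
def comps(m,amin,tag,rng):
    n,l,s,c=cv2.connectedComponentsWithStats(m.astype(np.uint8))
    for i in range(1,n):
        if s[i,4]<amin: continue
        Q=P[l==i]; z=np.percentile(Q[:,2],90); tp=l==i
        tp&=abs(P[...,2]-z)<.012
        print(tag,c[i].round(1),s[i,4],'z90 %.3f'%z,'medxy',np.median(P[tp],0).round(4),'min',Q.min(0).round(3),'max',Q.max(0).round(3))
H,S,V=[hsv[...,i] for i in range(3)]
comps((H>4)&(H<16)&(S>170)&(V>120),10,'orange',0)
comps((H>88)&(H<102)&(S>150)&(V>60),60,'teal',0)
# reader top
m=(abs(P[...,2]-.055)<.008)&(S<40)&(V>150)
m[:, :285]=0; m[:,355:]=0; m[:160]=0; m[245:]=0
c=max(cv2.findContours(m.astype(np.uint8),0,2)[0],key=cv2.contourArea)
rc=cv2.minAreaRect(c); b=cv2.boxPoints(rc); w=plane('top',o,b,.055); print('reader',rc,w.round(4),w.mean(0).round(4))
a=cv2.resize(p[130:220,180:270],(400,400),interpolation=2)
o,p2,_=grab('scene'); b=cv2.resize(p2[175:275,240:340],(400,400),interpolation=2)
save('crop1',np.hstack([a,b]))
```

```text
orange [215.8 150.4] 116 z90 0.201 medxy [0.7072 0.1511 0.1975] min [0.37  0.054 0.122] max [0.723 0.169 1.503]
orange [226.5 184.8] 61 z90 0.159 medxy [0.6085 0.1205 0.1558] min [0.37  0.054 0.105] max [0.622 0.133 1.503]
orange [199.8 186.2] 27 z90 0.110 medxy [0.6114 0.2087 0.1042] min [0.603 0.202 0.085] max [0.619 0.218 0.111]
teal [313.6 117.4] 1854 z90 0.063 medxy [ 0.8553 -0.1636  0.0586] min [ 0.37  -0.293 -0.001] max [0.936 0.054 1.503]
teal [219.4 118.2] 1832 z90 0.063 medxy [0.8553 0.1442 0.0588] min [ 0.37   0.029 -0.004] max [0.938 0.269 1.503]
teal [228.  189.2] 601 z90 0.080 medxy [0.6033 0.1176 0.0754] min [ 0.37   0.054 -0.005] max [0.672 0.169 1.503]
reader ((320.9463806152344, 202.4076690673828), (55.547698974609375, 43.08745574951172), 78.31063079833984) [[ 0.6387 -0.0965  0.055 ]
 [ 0.6665 -0.237   0.055 ]
 [ 0.4859 -0.2664  0.055 ]
 [ 0.4591 -0.1283  0.055 ]] [ 0.5625 -0.1821  0.055 ]
```

View pics/crop1.png

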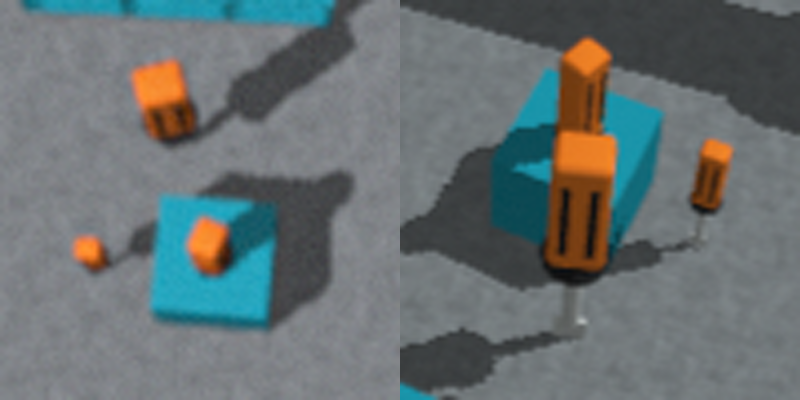

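The middle one stands in the stand (top of the handle at z≈0.156, against 0.20 and 0.11 for the others), so it is the driver. I'm moving above it.

Call:
{"fn": "arm_command", "kwargs": {"plan": "0 0 -0.05 0; 0 0 -0.05 0; -0.0455 -0.0323 0 0; -0.0455 -0.0323 0 0; -0.0455 -0.0323 0 0; -0.0455 -0.0323 0 0; -0.0455 -0.0323 0 0; -0.0455 -0.0323 0 0; -0.0455 -0.0323 0 0; -0.0455 -0.0323 0 0; -0.0455 -0.0323 0 0; -0.0455 -0.0323 0 0; -0.0455 -0.0323 0 0; -0.0455 -0.0323 0 0; 0 0 0.035 0; 0 0 0.035 0; 0 0 0 0; 0 0 0 0", "hand": -1}}

```text
clock: 2.45
tcp_pos: [0.6062, 0.1184, 0.2766]
orientation: [0.456, 3.107, 0.001]
contact_force: [0.6, -0.5, 0.5]
grip_width: 0.0854
gripper_force: 0.0
```

Run:
```python
from h import *
o,p,d=grab('wrist'); P=cloud('wrist',o,d); save('w1',p)
M=R.from_rotvec(o['orientation']).as_matrix(); print(o['tcp_pos'],o['orientation'],M.round(3).tolist(),o['joints'])
H,S,V=cv2.split(cv2.cvtColor(p,cv2.COLOR_RGB2HSV))
m=(H>3)&(H<17)&(S>150)
top=m&(abs(P[...,2]-.156)<.006)
for t,mm,z in(('top',top,.156),('stand',(H>86)&(H<104)&(S>120)&(abs(P[...,2]-.075)<.006),.075)):
    c=max(cv2.findContours(mm.astype(np.uint8),0,2)[0],key=cv2.contourArea)
    w=plane('wrist',o,c[:,0],z)[:,:2].astype(np.float32)*1000
    rc=cv2.minAreaRect(w);print(t,rc,cv2.boxPoints(rc).round(1).tolist(),'z',np.median(P[mm][:,2]))
```

```text
[0.60619014 0.11843454 0.2766162 ] [4.56180416e-01 3.10688596e+00 9.48032361e-04] [[-0.958, 0.287, 0.001], [0.287, 0.958, 0.0], [-0.001, 0.001, -1.0]] [-0.56048765  0.36519193  0.35112882  1.68417829 -0.13729108  1.11494938
  1.1089592 ]
top ((600.827880859375, 121.53840637207031), (20.798686981201172, 25.52289581298828), 64.79663848876953) [[584.9000244140625, 117.5999984741211], [607.9000244140625, 106.69999694824219], [616.7999877929688, 125.5], [593.7000122070312, 136.39999389648438]] z 0.1562806612846192
stand ((610.48974609375, 122.39198303222656), (83.52474975585938, 85.57479095458984), 84.44120788574219) [[563.9000244140625, 85.0], [649.0, 76.69999694824219], [657.0999755859375, 159.8000030517578], [571.9000244140625, 168.10000610351562]] z 0.07512313921960284
```

View pics/w1.png

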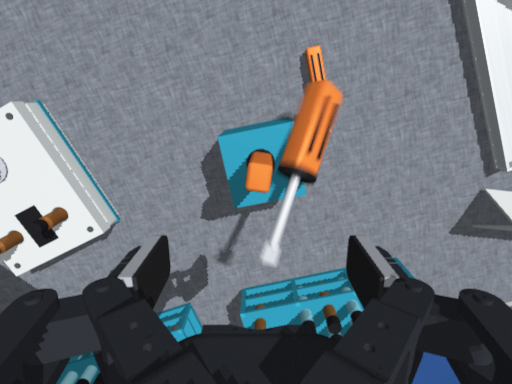

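The wrist view shows our driver in the stand at (260,170). The large orange one, from about (270,250) to (320,100), looks odd for something upright, so I'm checking it by depth and with a fresh top view.

Run:
```python
from h import *
o,p,d=grab('wrist'); P=cloud('wrist',o,d)
for u,v in((260,160),(258,185),(315,60),(320,100),(305,150),(285,210),(270,252),(250,195),(225,255),(350,250),(200,250)): print((u,v),P[v,u].round(3),d[v,u].round(3))
o,p2,d2=grab('scene'); o,p3,_=grab('top')
save('c2',np.hstack([cv2.resize(p2[150:300,200:350],(400,400)),cv2.resize(p3[120:230,160:270],(400,400))]))
```

```text
(260, 160) [0.591 0.126 0.139] 0.27
(258, 185) [0.608 0.119 0.158] 0.258
(315, 60) [0.517 0.218 0.016] 0.361
(320, 100) [0.562 0.208 0.046] 0.345
(305, 150) [0.6  0.17 0.11] 0.298
(285, 210) [0.644 0.135 0.14 ] 0.284
(270, 252) [0.757 0.093 0.001] 0.451
(250, 195) [0.64  0.1   0.075] 0.347
(225, 255) [0.742 0.027 0.001] 0.452
(350, 250) [0.616 0.161 0.281] 0.138
(200, 250) [ 0.724 -0.007 -0.001] 0.451
```

View pics/c2.png

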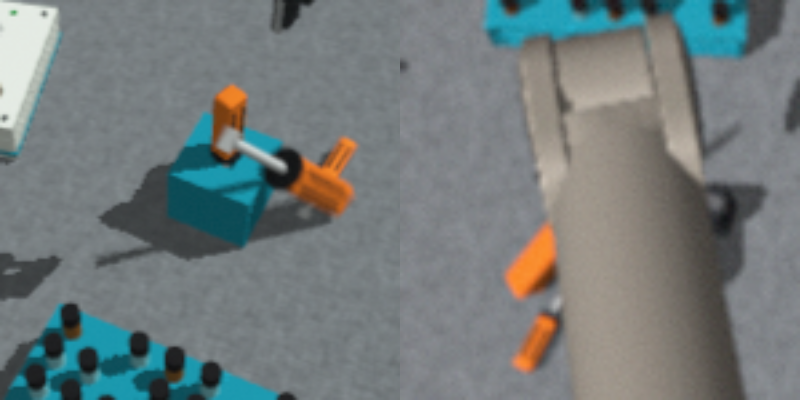

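The fresh views show that both look-alikes have toppled. I commanded nothing near them: my fingertips stayed above 0.26 m. The big one now leans on the stand with its blade in the air, at crop (235,140). I'm checking whether it is still moving.

Run:
```python
from h import *
a=cv2.imread('pics/w1.png')[...,::-1]
for k in range(6):
    o,p,d=grab('wrist')
    df=(np.abs(p.astype(int)-a).max(-1)>40); df[230:]&=False
    print(o['clock'],df.sum(), np.argwhere(df).mean(0) if df.any() else '')
P=cloud('wrist',o,d);save('w2',p)
H,S,V=cv2.split(cv2.cvtColor(p,cv2.COLOR_RGB2HSV))
m=(H>3)&(H<17)&(S>150)
n,l,s,c=cv2.connectedComponentsWithStats(m.astype(np.uint8))
for i in range(1,n):
    if s[i,4]>100: q=P[l==i];print(c[i],s[i],q.min(0).round(3),q.max(0).round(3))
for u,v in((285,205),(280,225),(275,240),(272,248),(268,256),(300,170)): print(u,v,P[v,u].round(3))
```

```text
2.65 9190 [139.00587595 314.88139282]
2.7 9338 [141.55739987 315.05365175]
2.75 9340 [144.20524625 313.41199143]
2.8 9585 [146.13573292 313.618988  ]
2.85 9829 [146.00508699 314.72927053]
2.9 10040 [145.92161355 313.85079681]
[328.4293381   68.02504472] [316  46  27  46 559] [ 0.506  0.139 -0.002] [0.555 0.254 0.404]
[339.82466636 168.10860561] [ 310  131   62   77 2173] [ 0.539  0.139 -0.002] [0.708 0.269 0.404]
[259.38961039 172.31168831] [246 152  27  41 924] [0.539 0.108 0.08 ] [0.615 0.139 0.404]
[ 54.45255474 217.93065693] [ 40 209  27  22 274] [ 0.593 -0.162  0.052] [ 0.609 -0.129  0.086]
[  9.80363636 241.26181818] [  0 232  23  22 275] [ 0.605 -0.208  0.052] [ 0.62  -0.198  0.085]
285 205 [ 0.69   0.134 -0.001]
280 225 [ 0.717  0.119 -0.   ]
275 240 [0.738 0.106 0.001]
272 248 [ 0.75   0.098 -0.   ]
268 256 [0.76  0.089 0.   ]
300 170 [0.626 0.163 0.075]
```

View pics/w2.png

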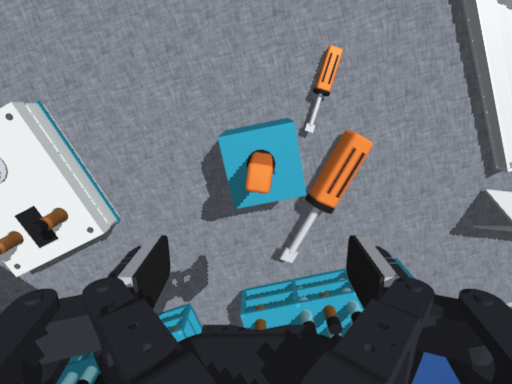

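Both look-alikes toppled without being touched and now lie on the table, clear of the driver: the big one at (340,170), the small one at (328,70). Our driver still stands at (260,172). Next I'm measuring it precisely.

Run:
```python
from h import *
o,p,d=grab('wrist'); P=cloud('wrist',o,d)
H,S,V=cv2.split(cv2.cvtColor(p,cv2.COLOR_RGB2HSV))
m=(H>3)&(H<17)&(S>150)
for n,mm,z in(('top3',m&(abs(P[...,2]-.156)<.003),.156),('top5',m&(abs(P[...,2]-.156)<.005),.156),('stand',(H>86)&(H<104)&(S>120)&(abs(P[...,2]-.075)<.006),.075)):
    mm[:, :200]=0; mm[:,310:]=0
    c=max(cv2.findContours(mm.astype(np.uint8),0,2)[0],key=cv2.contourArea)
    w=plane('wrist',o,c[:,0],z)[:,:2].astype(np.float32)*1000
    rc=cv2.minAreaRect(w);print(n,mm.sum(),rc,cv2.minAreaRect(c),'z',np.median(P[mm][:,2]))
    print(cv2.boxPoints(rc).round(1).tolist())
print(V[150:196:3,244:276:2])
```

```text
top3 652 ((600.9042358398438, 121.33438110351562), (20.900346755981445, 24.51152801513672), 65.32279968261719) ((258.658935546875, 177.71676635742188), (24.63326644897461, 27.674407958984375), 8.746161460876465) z 0.15630420847635224
[[585.4000244140625, 117.0], [607.7000122070312, 106.69999694824219], [616.4000244140625, 125.69999694824219], [594.0999755859375, 135.89999389648438]]
top5 671 ((600.7255859375, 121.36286926269531), (20.966394424438477, 24.88263702392578), 65.49817657470703) ((258.7200012207031, 177.45999145507812), (24.74873924255371, 28.142852783203125), 8.13010311126709) z 0.15628082855672218
[[585.0999755859375, 117.0], [607.7000122070312, 106.69999694824219], [616.4000244140625, 125.69999694824219], [593.7999877929688, 136.10000610351562]]
stand 4553 ((610.44189453125, 123.09166717529297), (84.93534851074219, 85.60397338867188), 84.7170639038086) ((262.2100830078125, 165.6028594970703), (75.07872772216797, 78.02574157714844), 79.2156982421875) z 0.07506117149253028
[[563.9000244140625, 84.69999694824219], [649.2000122070312, 76.9000015258789], [657.0, 161.399993896
[... 420 characters left out ...]
 242 238 231 223 204 138  56]
 [104 105 148 220 244 246 246 247 247 247 247 247 248 247 209 105]
 [105 104 173 225 245 245 246 246 246 247 247 247 247 242 187 121]
 [104  86 183 230 244 245 245 246 246 247 247 247 246 240 143 162]
 [106  92 196 236 243 244 244 245 245 246 246 246 244 239 163 193]
 [105 123 204 238 241 243 244 244 245 245 246 246 242 227 174 193]
 [104 148 213 238 240 241 242 243 244 244 245 245 240 201 191 192]
 [104 170 221 238 239 240 241 242 243 244 244 243 239 150 191 191]
 [105 109 183 213 223 229 235 238 241 243 244 243 239 162 191 191]
 [104 103 103 133 151 145 122 129 145 170 188 201 130 192 192 191]
 [103 103 147 186 192 191 192 191 192 192 192 192 192 193 191 192]]
```

Call:
{"fn": "arm_command", "kwargs": {"plan": "0.004 0.0026 0 8.1; 0 0 0.05 0; 0 0 0.05 0; 0 0 0.04 0; 0 0 0.0216 0; 0 0 0 0; 0 0 0 0"}}

```text
clock: 3.88
tcp_pos: [0.6033, 0.1219, 0.1148]
orientation: [0.675, 3.067, 0.001]
contact_force: [0.4, 0.3, 0.9]
grip_width: 0.0855
gripper_force: 0.0
```

Call:
{"fn": "arm_command", "kwargs": {"plan": "0 0 0 0; 0 0 0 0; 0 0 0 0; 0 0 0 0; 0 0 0 0; 0 0 0 0; 0 0 0 0; 0 0 0 0", "hand": 1, "grip_force": 60}}

```text
clock: 4.88
tcp_pos: [0.6029, 0.122, 0.114]
orientation: [0.675, 3.068, 0.001]
contact_force: [-0.2, 0.8, 5.1]
grip_width: 0.021
gripper_force: 60.3
```

Run:
```python
from h import *
o,p,d=grab('wrist'); save('w3',p); print(o['tcp_pos'],o['orientation'],o['joints'],o['contact_force'],o['moment'],o['grip_width'],R.from_rotvec(o['orientation']).as_matrix().round(3).tolist())
```

```text
[0.60285749 0.12197147 0.11403605] [6.74943731e-01 3.06754016e+00 7.36875616e-04] [-0.53905976  0.54486451  0.32114497  1.8309281  -0.22994716  0.80127934
  1.03707322] [-0.24036921  0.8276408   5.12587984] [ 0.19660874 -0.04812236  0.0442247 ] 0.02100377550692479 [[-0.908, 0.42, 0.001], [0.42, 0.908, 0.0], [-0.001, 0.001, -1.0]]
```

View pics/w3.png

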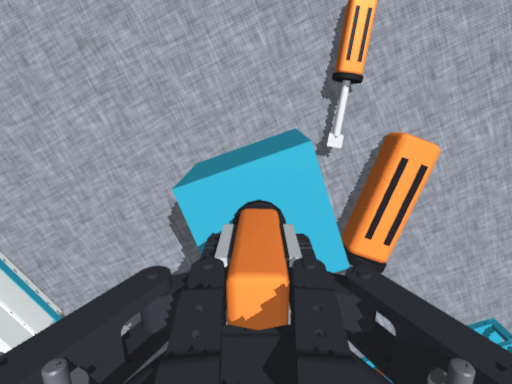

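The driver is gripped, opening 21 mm. I'm lifting it and moving so that the wrist camera is over the screw.

Call:
{"fn": "arm_command", "kwargs": {"plan": "0 0 -0.02 0; 0 0 -0.04 0; 0 0 -0.045 0; 0 0 -0.045 0; -0.0191 -0.0458 0 0; -0.0191 -0.0458 0 0; -0.0191 -0.0458 0 0; -0.0191 -0.0458 0 0; -0.0191 -0.0458 0 0; -0.0191 -0.0458 0 0; -0.0191 -0.0458 0 0; 0 0 0 0; 0 0 0 0; 0 0 0 0"}}

```text
clock: 6.68
tcp_pos: [0.5895, -0.2233, 0.2637]
orientation: [-0.671, -3.068, -0.002]
contact_force: [-1.0, -0.3, -1.8]
grip_width: 0.0211
gripper_force: 59.8
```

Run:
```python
from h import *
o,p,d=grab('wrist'); P=cloud('wrist',o,d); f,cx,cy,t,A=cam('wrist',o); print(o['tcp_pos'],o['orientation'],o['joints'].round(3),o['contact_force'],o['moment'],o['grip_width'],'cam',t)
np.savez('w4.npz',p=p,d=d,tcp=o['tcp_pos'],ori=o['orientation'])
_,p2,d2=grab('scene'); np.savez('s4.npz',p=p2,d=d2)
a=cv2.resize(p,(512,384)); b=cv2.resize(p2[90:240,120:270],(384,384),interpolation=2)
save('w4',cv2.resize(np.hstack([a,b]),(800,343)) if 0 else a); save('s4',p2)
save('c4',np.hstack([cv2.resize(p[20:300,120:400],(400,400),interpolation=2),cv2.resize(p2[80:220,130:270],(400,400),interpolation=2)]))
```

```text
[ 0.58947539 -0.22331433  0.26365855] [-6.71124159e-01 -3.06828383e+00 -1.67987876e-03] [-0.09   0.415  0.481  1.673 -0.211  1.106  1.591] [-0.95113368 -0.26150026 -1.76196578] [ 0.00180663 -0.01466488 -0.01242715] 0.02113194445557133 cam [ 0.52608289 -0.19310928  0.39221485]
```

View pics/c4.png

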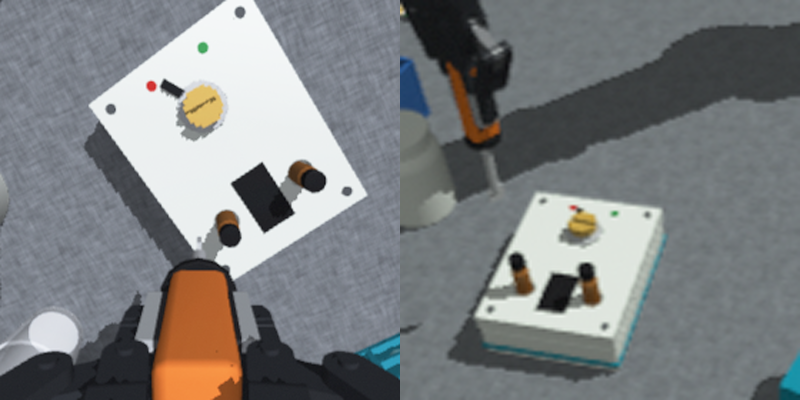

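```bash
cat > m.py <<'E'
from h import *
import sys
def screw(o,p,d,zh=.072):
    P=cloud('wrist',o,d); H,S,V=cv2.split(cv2.cvtColor(p,cv2.COLOR_RGB2HSV))
    y=((H>14)&(H<30)&(S>80)&(V>90)).astype(np.uint8)
    y=cv2.morphologyEx(y,cv2.MORPH_CLOSE,np.ones((7,7)))
    c=max([c for c in cv2.findContours(y,0,2)[0]],key=cv2.contourArea)
    (u,v),rad=cv2.minEnclosingCircle(c); w=plane('wrist',o,c[:,0],zh)
    e=cv2.fitEllipse((w[:,:2]*1000).astype(np.float32)); print('head px',(u,v),rad,'ellipse mm',e)
    # slot: dark pixels within the head
    vv,uu=np.mgrid[:384,:512]; ins=np.hypot(uu-u,vv-v)<rad*.75
    hv=V[ins]; th=np.median(hv)-25; s=ins&(V<th); q=plane('wrist',o,np.argwhere(s)[:,::-1],zh)[:,:2]
    vx,vy,x0,y0=cv2.fitLine((q*1000).astype(np.float32),cv2.DIST_HUBER,0,.01,.01).ravel()
    print('slot n',s.sum(),'yaw',np.degrees(np.arctan2(vy,vx)),'pt',x0,y0)
    m=(S<45)&(V>150)&(abs(P[...,2]-.055)<.006)
    c=max(cv2.findContours(m.astype(np.uint8),0,2)[0],key=cv2.contourArea)
    b=cv2.minAreaRect((plane('wrist',o,c[:,0],.055)[:,:2]*1000).astype(np.float32)); print('reader',b)
    return e
if __name__=='__main__':
    z=np.load('w4.npz'); o=dict(tcp_pos=z['tcp'],orientation=z['ori']); p,d=z['p'],z['d']
    screw(o,p,d)
    P=cloud('wrist',o,d); M=R.from_rotvec(o['orientation']).as_matrix(); T=(P-o['tcp_pos'])@M
    H,S,V=cv2.split(cv2.cvtColor(p,cv2.COLOR_RGB2HSV))
    print('blade depth/toolxyz'); 
    for v in range(182,206,2): print(v,[(u,T[v,u].round(3).tolist()) for u in range(248,272,3) if .08<T[v,u,2]<.125])
    m=(H>3)&(H<17)&(S>150)&(T[...,2]<-.02)&(T[...,2]>-.06)
    top=m&(abs(T[...,2]-np.percentile(T[m][:,2],10))<.004); q=T[top]; print('handle top toolz',np.median(q[:,2]),'x',np.percentile(q[:,0],[1,99]),'y',np.percentile(q[:,1],[1,99]))
    mid=(H>3)&(H<17)&(S>150)&(np.abs(T[...,1])<.005)
    for zc in(-.03,-.02,-.01,0,.01,.02): 
        k=mid&(abs(T[...,2]-zc)<.003)
        if k.any(): print('face x at z',zc,np.median(T[k][:,0]).round(4))
E
python3 m.py
```

```text
head px (262.220458984375, 94.25454711914062) 14.74720287322998 ellipse mm ((523.37255859375, -187.64724731445312), (26.885251998901367, 27.227048873901367), 41.55823516845703)
slot n 62 yaw -86.01744 pt 521.92456 -187.77527
reader ((562.8681640625, -180.92938232421875), (180.0319366455078, 139.9571533203125), 9.947834014892578)
blade depth/toolxyz
182 []
184 []
186 [(260, [0.002, 0.003, 0.107])]
188 [(260, [0.002, 0.003, 0.1])]
190 [(257, [0.002, 0.0, 0.097]), (260, [0.002, 0.003, 0.094])]
192 [(257, [0.001, 0.0, 0.095]), (260, [0.001, 0.003, 0.095])]
194 [(257, [-0.001, 0.0, 0.095]), (260, [-0.001, 0.003, 0.093])]
196 [(257, [-0.002, 0.0, 0.092]), (260, [-0.002, 0.003, 0.091])]
198 [(254, [-0.004, -0.002, 0.092]), (257, [-0.001, 0.0, 0.086]), (260, [-0.001, 0.003, 0.085]), (263, [-0.004, 0.005, 0.093])]
200 [(254, [-0.004, -0.002, 0.088]), (263, [-0.003, 0.005, 0.086])]
202 []
204 []
handle top toolz -0.04175680986891217 x [-0.00582008  0.01359795] y [-0.00954519  0.01113918]
face x at z -0.03 0.0133
face x at z -0.02 0.0128
face x at z -0.01 0.0124
face x at z 0 0.012
face x at z 0.01 0.0115
face x at z 0.02 0.011
```

Run:
```python
from h import *
z=np.load('w4.npz'); s=np.load('s4.npz'); M=R.from_rotvec(z['ori']).as_matrix()
P=cloud('scene',{},s['d']); T=(P-z['tcp'])@M; p=s['p']
H,S,V=cv2.split(cv2.cvtColor(p,cv2.COLOR_RGB2HSV))
for v in range(104,152,2):
    k=[u for u in range(140,180) if abs(T[v,u,0])<.03 and abs(T[v,u,1])<.03 and -.05<T[v,u,2]<.12]
    if k: print(v,k[0],k[-1],T[v,k].mean(0).round(4).tolist(),T[v,k].min(0).round(3)[:2],T[v,k].max(0).round(3)[:2], p[v,k[len(k)//2]])
Q=P[(abs(P[...,2]-.055)<.005)&(S<45)&(V>150)&(abs(P[...,0]-.56)<.12)&(abs(P[...,1]+.18)<.12)]
print('reader in scene',cv2.minAreaRect((Q[:,:2]*1000).astype(np.float32)))
```

```text
104 144 156 [-0.0098, -0.0071, -0.0361] [-0.014 -0.019] [0.003 0.009] [93 50 19]
106 146 156 [-0.009, 0.006, -0.0369] [-0.012 -0.021] [0.001 0.024] [53 34 21]
108 147 156 [-0.0109, 0.0099, -0.0343] [-0.013 -0.015] [-0.006  0.025] [32 26 24]
110 148 155 [-0.0116, 0.0082, -0.028] [-0.013 -0.015] [-0.01   0.025] [64 39 23]
112 148 156 [-0.0115, 0.0077, -0.0218] [-0.013 -0.016] [-0.009  0.027] [98 53 19]
114 149 163 [-0.0062, 0.0126, -0.0157] [-0.013 -0.015] [0.006 0.025] [77 80 79]
116 150 163 [-0.0069, 0.0157, -0.0119] [-0.013 -0.006] [0.004 0.026] [42 43 43]
118 150 164 [-0.0066, 0.0147, -0.0052] [-0.014 -0.017] [0.006 0.026] [61 64 63]
120 151 165 [-0.0056, 0.015, 0.0012] [-0.014 -0.007] [0.011 0.025] [40 42 41]
122 152 164 [-0.0069, 0.0148, 0.0068] [-0.014 -0.002] [0.008 0.025] [64 67 67]
124 152 164 [-0.0062, 0.0103, 0.0159] [-0.014 -0.007] [0.009 0.019] [74 76 76]
126 153 165 [-0.0047, 0.0095, 0.0236] [-0.015 -0.001] [0.01  0.013] [113  59  18]
128 153 165 [-0.006, 0.0089, 0.0296] [-0.015 -0.006] [0.007 0.015] [104  54  16]
130 154 164 [-0.0088, 0.0119, 0.0326] [-0.018  0.003] [0.
[... 264 characters left out ...]
18]
138 160 163 [-0.004, 0.0026, 0.0678] [-0.007  0.   ] [-0.     0.005] [114 118 118]
140 161 163 [-0.0046, 0.0035, 0.0737] [-0.007  0.003] [-0.002  0.005] [120 124 123]
142 161 163 [-0.0062, 0.0037, 0.0794] [-0.009  0.003] [-0.004  0.005] [110 114 113]
144 162 164 [-0.0058, 0.0054, 0.0856] [-0.008  0.004] [-0.003  0.006] [121 125 124]
146 162 166 [-0.0033, 0.0025, 0.0962] [-0.009  0.001] [0.003 0.004] [126 130 128]
148 161 166 [-0.0063, 0.0026, 0.1014] [-0.013  0.001] [0.001 0.005] [126 130 128]
150 162 163 [-0.011, 0.0034, 0.105] [-0.013  0.003] [-0.009  0.004] [121 127 127]
reader in scene ((561.94580078125, -180.34449768066406), (183.13092041015625, 141.95751953125), 10.046695709228516)
```

Screw axis is at (0.5234,-0.1877), slot yaw about 86°. The tool leans about 2.3° in the hand, so its tip sits at (-5.8, +1.4, 109) mm in tool axes. I'm hovering 8 mm over the head, about 15° short of the slot.

Call:
{"fn": "arm_command", "kwargs": {"plan": "0.0397 0.0042 0 0; 0.0397 0.0043 0 0; 0 0 0 9; 0 0 0 9; 0 0 0 9; 0 0 0 9; 0 0 0 9; 0 0 0 9.3; 0 0 0.02 0; 0 0 0.03 0; 0 0 0.0247 0; 0 0 0 0; 0 0 0 0; 0 0 0 0"}}

```text
clock: 8.52
tcp_pos: [0.5216, -0.1844, 0.1902]
orientation: [1.999, 2.421, 0.002]
contact_force: [-0.4, -0.0, -1.2]
grip_width: 0.0212
gripper_force: 59.7
```

Run:
```python
from h import *
o,p,d=grab('wrist'); P=cloud('wrist',o,d); M=R.from_rotvec(o['orientation']).as_matrix(); T=(P-o['tcp_pos'])@M
print(o['tcp_pos'],np.degrees(np.arctan2(M[1,0],M[0,0])),o['joints'].round(3),o['contact_force'],o['moment'])
np.savez('w5.npz',p=p,d=d,tcp=o['tcp_pos'],ori=o['orientation'])
for v in range(150,204,2):
    print(v,[(u,T[v,u].round(3).tolist()) for u in range(249,270,3) if .08<T[v,u,2]<.13])
save('c5',cv2.resize(p[100:250,160:360],(800,600),interpolation=2))
```

```text
[ 0.52158069 -0.18436078  0.19023758] 100.89524806176541 [-0.269  0.389  0.631  1.938 -0.29   0.902  0.698] [-0.41605247 -0.01467695 -1.22807094] [-0.00442396 -0.03879576  0.00159991]
150 []
152 []
154 []
156 []
158 []
160 []
162 []
164 []
166 []
168 []
170 []
172 [(255, [0.01, -0.002, 0.125]), (258, [0.011, 0.001, 0.124]), (261, [0.01, 0.004, 0.127])]
174 [(249, [0.009, -0.007, 0.124]), (252, [0.01, -0.004, 0.119]), (255, [0.01, -0.001, 0.118]), (258, [0.009, 0.001, 0.123]), (261, [0.009, 0.004, 0.125]), (264, [0.009, 0.006, 0.123])]
176 [(249, [0.008, -0.007, 0.118]), (252, [0.009, -0.004, 0.118]), (255, [0.008, -0.001, 0.118]), (258, [0.007, 0.001, 0.124]), (261, [0.007, 0.004, 0.124]), (264, [0.009, 0.006, 0.117]), (267, [0.007, 0.009, 0.124])]
178 [(249, [0.007, -0.007, 0.119]), (252, [0.007, -0.004, 0.117]), (255, [0.007, -0.001, 0.118]), (258, [0.005, 0.001, 0.123]), (261, [0.005, 0.004, 0.123]), (264, [0.007, 0.006, 0.118]), (267, [0.007, 0.009, 0.117])]
180 [(249, [0.004, -0.007, 0.12]), (252, [0.005, -0.004, 0.117]), (255, [0.005, -0.001, 0.118]), (258, [0.003, 0.001, 0.124
[... 1637 characters left out ...]
196 [(249, [-0.009, -0.007, 0.118]), (252, [-0.009, -0.004, 0.117]), (255, [-0.002, -0.001, 0.094]), (258, [-0.0, 0.001, 0.09]), (261, [-0.001, 0.003, 0.091]), (264, [-0.009, 0.006, 0.118]), (267, [-0.01, 0.009, 0.119])]
198 [(249, [-0.011, -0.007, 0.118]), (252, [-0.011, -0.004, 0.117]), (255, [-0.001, -0.001, 0.089]), (258, [-0.0, 0.001, 0.085]), (261, [-0.0, 0.003, 0.086]), (264, [-0.011, 0.006, 0.119]), (267, [-0.011, 0.009, 0.119])]
200 [(249, [-0.013, -0.007, 0.118]), (252, [-0.014, -0.004, 0.12]), (255, [-0.001, -0.001, 0.083]), (261, [-0.0, 0.003, 0.081]), (264, [-0.013, 0.006, 0.117]), (267, [-0.013, 0.009, 0.118])]
202 [(249, [-0.015, -0.007, 0.118]), (267, [-0.015, 0.009, 0.118])]
```

View pics/c5.png

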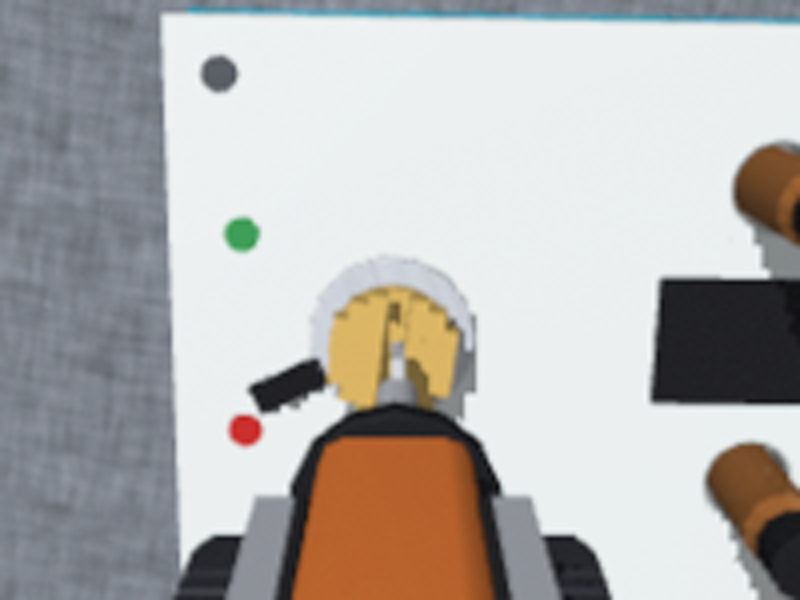

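```bash
cat > slot.py <<'E'
from h import *
def slot(o,p,d,top=None):
    P=cloud('wrist',o,d); M=R.from_rotvec(o['orientation']).as_matrix(); T=(P-o['tcp_pos'])@M
    H,S,V=cv2.split(cv2.cvtColor(p,cv2.COLOR_RGB2HSV))
    zt=top if top else o['tcp_pos'][2]-.072
    near=(np.hypot(T[...,0]+.004,T[...,1]-.001)<.022)
    y=near&(H>14)&(H<32)&(S>60)&(abs(T[...,2]-zt)<.003)
    q=T[y]; print('top z',np.median(q[:,2]).round(4),'n',y.sum())
    for v in range(165,204,3):
        k=np.flatnonzero(y[v]); s=[u for u in range(245,275) if near[v,u] and zt+.0035<T[v,u,2]<zt+.0085 and len(k) and k[0]<u<k[-1]]
        if len(k)>6: print(v,'head x %.4f y %.4f..%.4f mid %.4f'%(np.median(T[v,k,0]),T[v,k[0],1],T[v,k[-1],1],(T[v,k[0],1]+T[v,k[-1],1])/2),'slot y',(T[v,s,1].min().round(4),T[v,s,1].max().round(4),T[v,s,0].mean().round(4)) if s else '')
if __name__=='__main__':
    z=np.load('w5.npz'); slot(dict(tcp_pos=z['tcp'],orientation=z['ori']),z['p'],z['d'])
E
python3 slot.py
```

```text
top z 0.1182 n 570
177 head x 0.0076 y -0.0083..0.0079 mid -0.0002 slot y (np.float64(0.0002), np.float64(0.0037), np.float64(0.0061))
180 head x 0.0050 y -0.0117..0.0113 mid -0.0002 slot y (np.float64(-0.0007), np.float64(0.0037), np.float64(0.0032))
183 head x 0.0022 y -0.0118..0.0140 mid 0.0011 slot y (np.float64(-0.0007), np.float64(0.0028), np.float64(0.0005))
186 head x -0.0004 y -0.0127..0.0139 mid 0.0006 slot y (np.float64(-0.0016), np.float64(0.0002), np.float64(-0.002))
189 head x -0.0030 y -0.0126..0.0139 mid 0.0006 slot y (np.float64(-0.0016), np.float64(-0.0007), np.float64(-0.0051))
192 head x -0.0058 y -0.0127..0.0131 mid 0.0002 slot y (np.float64(-0.0016), np.float64(-0.0007), np.float64(-0.0077))
195 head x -0.0085 y -0.0136..0.0131 mid -0.0003 slot y (np.float64(-0.0025), np.float64(-0.0016), np.float64(-0.0103))
198 head x -0.0113 y -0.0102..0.0124 mid 0.0011 slot y 
201 head x -0.0141 y -0.0067..0.0088 mid 0.0011 slot y (np.float64(-0.0034), np.float64(-0.0034), np.float64(-0.016))
```

Picture: the blade is centred over the slotted head at crop (395,350), about 10° from the slot, and the pointer is near red. I'm correcting 1.5 mm and coming down lightly.

Call:
{"fn": "arm_command", "kwargs": {"plan": "0.0015 -0.0005 0.003 0; 0 0 0.003 0; 0 0 0.001 0; 0 0 0 0; 0 0 0 0"}}

```text
clock: 9.2
tcp_pos: [0.5201, -0.1829, 0.182]
orientation: [2.001, 2.422, -0.0]
contact_force: [-0.3, -0.3, -0.9]
grip_width: 0.0211
gripper_force: 59.7
```

Call:
{"fn": "arm_command", "kwargs": {"plan": "0 0 0.001 0; 0 0 0 0; 0 0 0 0"}}

```text
clock: 9.57
tcp_pos: [0.52, -0.1829, 0.181]
orientation: [-2.001, -2.422, -0.0]
contact_force: [-0.4, 0.1, -1.8]
grip_width: 0.0213
gripper_force: 59.7
```

Call:
{"fn": "arm_command", "kwargs": {"plan": "0 0 0.001 0; 0 0 0 0; 0 0 0 0"}}

```text
clock: 9.95
tcp_pos: [0.52, -0.1829, 0.18]
orientation: [2.001, 2.422, 0.0]
contact_force: [1.2, 0.0, -1.5]
grip_width: 0.0218
gripper_force: 59.7
```

Call:
{"fn": "arm_command", "kwargs": {"plan": "0 0 0.001 0; 0 0 0 0; 0 0 0 0"}}

```text
clock: 10.32
tcp_pos: [0.5201, -0.1828, 0.179]
orientation: [2.001, 2.422, 0.0]
contact_force: [-0.5, 0.2, -0.9]
grip_width: 0.0216
gripper_force: 59.7
```

Call:
{"fn": "arm_command", "kwargs": {"plan": "0 0.0005 0.001 0; 0 0 0 0; 0 0 0 0"}}

```text
clock: 10.7
tcp_pos: [0.5204, -0.1828, 0.1779]
orientation: [-2.001, -2.422, 0.0]
contact_force: [0.2, -0.6, -1.6]
grip_width: 0.0214
gripper_force: 59.6
```

Run:
```python
from slot import *
o,p,d=grab('wrist'); slot(o,p,d); 
P=cloud('wrist',o,d); M=R.from_rotvec(o['orientation']).as_matrix(); T=(P-o['tcp_pos'])@M
print(o['tcp_pos'],o['contact_force'],o['moment'])
for v in range(180,202,2): print(v,[T[v,u].round(3).tolist() for u in (255,258,261)])
c6=p[120:230,200:320]; save('c6',cv2.resize(c6,(480,440),interpolation=2))
```

```text
top z 0.1059 n 520
180 head x 0.0081 y -0.0030..0.0092 mid 0.0031 slot y (np.float64(0.0011), np.float64(0.0085), np.float64(0.0068))
183 head x 0.0058 y -0.0071..0.0109 mid 0.0019 slot y (np.float64(0.0011), np.float64(0.0052), np.float64(0.0041))
186 head x 0.0032 y -0.0103..0.0125 mid 0.0011 slot y (np.float64(0.0002), np.float64(0.0044), np.float64(0.0017))
189 head x 0.0006 y -0.0112..0.0150 mid 0.0019 slot y (np.float64(0.0036), np.float64(0.0044), np.float64(-0.001))
192 head x -0.0018 y -0.0112..0.0149 mid 0.0018 slot y (np.float64(0.0036), np.float64(0.0036), np.float64(-0.004))
195 head x -0.0045 y -0.0113..0.0150 mid 0.0019 slot y 
198 head x -0.0070 y -0.0121..0.0142 mid 0.0010 slot y 
201 head x -0.0097 y -0.0121..0.0143 mid 0.0011 slot y 
[ 0.52040375 -0.18276682  0.1779342 ] [ 0.1657781  -0.64485495 -1.56150615] [0.02081433 0.00595757 0.00054063]
180 [[0.008, -0.001, 0.106], [0.007, 0.001, 0.112], [0.006, 0.004, 0.113]]
182 [[0.007, -0.001, 0.105], [0.005, 0.001, 0.113], [0.005, 0.004, 0.111]]
184 [[0.005, -0.001, 0.105], [0.003, 0.001, 0.113], [0.003, 0.004, 0.112]]
186 [[0.003, -0.001, 0.106], [0.003, 0.001, 0.107], [0.001, 0.004, 0.112]]
188 [[0.002, -0.001, 0.106], [0.003, 0.001, 0.1], [-0.0, 0.004, 0.111]]
190 [[-0.001, -0.001, 0.107], [0.003, 0.001, 0.095], [-0.002, 0.004, 0.113]]
192 [[-0.002, -0.001, 0.105], [0.001, 0.001, 0.096], [-0.004, 0.004, 0.113]]
194 [[-0.004, -0.001, 0.106], [-0.0, 0.001, 0.095], [-0.006, 0.004, 0.112]]
196 [[-0.002, -0.001, 0.094], [-0.0, 0.001, 0.091], [-0.001, 0.003, 0.092]]
198 [[-0.001, -0.001, 0.088], [0.0, 0.001, 0.085], [-0.001, 0.003, 0.087]]
200 [[-0.001, -0.001, 0.084], [0.0, 0.001, 0.08], [-0.0, 0.003, 0.08]]
```

View pics/c6.png

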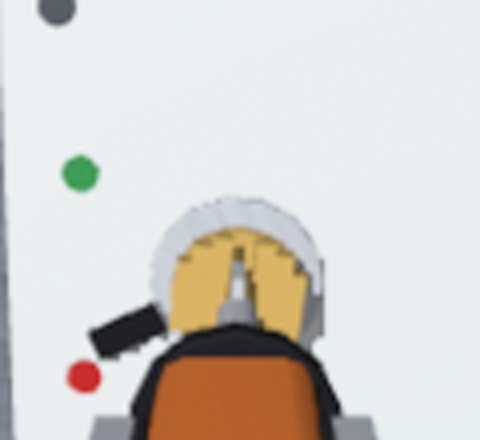

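The blade is over the slot, and the turn still to make is about 10°. I'm turning gently clockwise about the tip, then lowering.

Call:
{"fn": "arm_command", "kwargs": {"plan": "0.0001 0.0004 0 5; 0.0001 0.0005 0 5; 0 0 0 0; 0 0 0 0"}}

```text
clock: 11.25
tcp_pos: [0.5213, -0.1824, 0.178]
orientation: [-2.202, -2.24, 0.0]
contact_force: [-0.0, -0.3, -1.2]
grip_width: 0.0212
gripper_force: 59.7
```

Call:
{"fn": "arm_command", "kwargs": {"plan": "0 0 0.001 0; 0 0 0 0; 0 0 0 0"}}

```text
clock: 11.62
tcp_pos: [0.5213, -0.1825, 0.177]
orientation: [-2.204, -2.239, 0.0]
contact_force: [0.2, -0.3, -1.5]
grip_width: 0.0214
gripper_force: 59.7
```

Call:
{"fn": "arm_command", "kwargs": {"plan": "0 0 0.001 0; 0 0 0 0; 0 0 0 0"}}

```text
clock: 12.0
tcp_pos: [0.5214, -0.1824, 0.176]
orientation: [-2.204, -2.238, 0.0]
contact_force: [0.2, 0.4, -1.6]
grip_width: 0.0212
gripper_force: 59.7
```

Run:
```python
from slot import *
o,p,d=grab('wrist'); slot(o,p,d); 
M=R.from_rotvec(o['orientation']).as_matrix();P=cloud('wrist',o,d); T=(P-o['tcp_pos'])@M
print(o['tcp_pos'],np.degrees(np.arctan2(M[1,0],M[0,0])),o['contact_force'],o['moment'])
for v in range(176,202,2): print(v,[T[v,u].round(3).tolist() for u in (252,255,258,261,264)])
```

```text
top z 0.1038 n 507
183 head x 0.0064 y -0.0064..0.0106 mid 0.0021 slot y (np.float64(-0.0007), np.float64(0.0026), np.float64(0.0048))
186 head x 0.0040 y -0.0087..0.0106 mid 0.0010 slot y (np.float64(-0.0007), np.float64(0.0026), np.float64(0.0024))
189 head x 0.0015 y -0.0111..0.0139 mid 0.0014 slot y (np.float64(-0.0007), np.float64(0.0035), np.float64(-0.0005))
192 head x -0.0012 y -0.0112..0.0140 mid 0.0014 slot y (np.float64(-0.0007), np.float64(0.0035), np.float64(-0.0029))
195 head x -0.0037 y -0.0113..0.0140 mid 0.0013 slot y 
198 head x -0.0063 y -0.0113..0.0149 mid 0.0018 slot y 
201 head x -0.0088 y -0.0113..0.0149 mid 0.0018 slot y 
[ 0.52135945 -0.18242586  0.17596381] 90.88412029900715 [ 0.24676785  0.38923003 -1.61302963] [-0.01186132 -0.02491786  0.00179946]
176 [[0.009, -0.004, 0.117], [0.008, -0.002, 0.119], [0.009, 0.001, 0.118], [0.071, 0.001, -0.128], [0.009, 0.006, 0.117]]
178 [[0.007, -0.004, 0.117], [0.008, -0.002, 0.112], [0.009, 0.001, 0.112], [0.009, 0.003, 0.112], [0.007, 0.006, 0.119]]
180 [[0.008, -0.004, 0.108], [0.008, -0.002, 0.109], [0.007, 0.001, 0
[... 574 characters left out ...]
001, 0.104], [0.003, 0.001, 0.094], [-0.001, 0.003, 0.11], [0.001, 0.006, 0.104]]
192 [[-0.001, -0.004, 0.104], [-0.001, -0.001, 0.104], [0.002, 0.001, 0.095], [-0.003, 0.003, 0.109], [-0.001, 0.006, 0.104]]
194 [[-0.003, -0.004, 0.104], [-0.003, -0.001, 0.103], [0.0, 0.001, 0.094], [-0.005, 0.003, 0.11], [-0.003, 0.006, 0.103]]
196 [[-0.004, -0.004, 0.103], [-0.002, -0.001, 0.095], [-0.0, 0.001, 0.091], [-0.001, 0.003, 0.093], [-0.004, 0.006, 0.104]]
198 [[-0.006, -0.004, 0.104], [-0.002, -0.001, 0.09], [-0.0, 0.001, 0.086], [-0.0, 0.003, 0.086], [-0.006, 0.006, 0.104]]
200 [[-0.008, -0.004, 0.103], [-0.001, -0.001, 0.083], [-0.0, 0.001, 0.081], [-0.0, 0.003, 0.081], [-0.008, 0.006, 0.103]]
```

The blade has dropped in: about 5 mm below the head top, parallel to the slot, no load. I'm touching the floor lightly and starting to turn.

Call:
{"fn": "arm_command", "kwargs": {"plan": "0 0 0.001 0; 0 0 0.0005 0; 0 0 0 0; 0 0 0 0"}}

```text
clock: 12.55
tcp_pos: [0.5214, -0.1825, 0.1746]
orientation: [2.204, 2.238, 0.0]
contact_force: [-0.2, 0.3, 0.5]
grip_width: 0.0213
gripper_force: 59.9
```

Call:
{"fn": "arm_command", "kwargs": {"plan": "0.0001 0.0003 0 4; 0.0001 0.0003 0 4; 0.0001 0.0004 0 4; 0.0001 0.0003 0 4; 0 0 0 0; 0 0 0 0"}}

```text
clock: 13.3
tcp_pos: [0.5228, -0.1823, 0.1746]
orientation: [2.493, 1.911, 0.0]
contact_force: [-0.3, -0.0, 0.9]
grip_width: 0.0214
gripper_force: 59.9
```

```bash
cat > ptr.py <<'E'
from slot import *
def state():
    o,p,d=grab('wrist'); M=R.from_rotvec(o['orientation']).as_matrix();P=cloud('wrist',o,d); T=(P-o['tcp_pos'])@M
    tx=np.degrees(np.arctan2(M[1,0],M[0,0]))
    V=p.max(-1); c=np.array([.5234,-.1877]); q=P[...,:2]-c; rr=np.hypot(q[...,0],q[...,1])
    k=(V<70)&(rr>.0165)&(rr<.032)&(P[...,2]>.056)&(P[...,2]<.075)
    n,l,s,cc=cv2.connectedComponentsWithStats(k.astype(np.uint8))
    i=1+np.argmax(s[1:,4]); w=q[l==i].mean(0); a=np.degrees(np.arctan2(w[1],w[0]))%360
    print('tcp',o['tcp_pos'].round(4),'toolx',tx.round(1),'pointer',a.round(1),'n',s[i,4],'lock',np.radians(189.95+34.38-a).round(3),'F',o['contact_force'].round(2),'M',o['moment'].round(3))
    return o,p,d
if __name__=='__main__':
    o,p,d=state(); slot(o,p,d);
E
python3 ptr.py
```

```text
tcp [ 0.5228 -0.1823  0.1746] toolx 75.0 pointer 203.5 n 55 lock 0.364 F [-0.27 -0.02  0.94] M [-0.094  0.044  0.094]
top z 0.1026 n 490
183 head x 0.0071 y -0.0072..0.0096 mid 0.0012 slot y (np.float64(-0.0025), np.float64(0.0008), np.float64(0.0054))
186 head x 0.0044 y -0.0097..0.0127 mid 0.0015 slot y (np.float64(-0.0025), np.float64(0.0016), np.float64(0.0028))
189 head x 0.0020 y -0.0105..0.0128 mid 0.0011 slot y (np.float64(-0.0017), np.float64(-0.0009), np.float64(0.0001))
192 head x -0.0005 y -0.0122..0.0137 mid 0.0007 slot y (np.float64(-0.0017), np.float64(-0.0009), np.float64(-0.002))
195 head x -0.0031 y -0.0123..0.0145 mid 0.0011 slot y 
198 head x -0.0057 y -0.0114..0.0146 mid 0.0016 slot y 
201 head x -0.0081 y -0.0106..0.0154 mid 0.0024 slot y
```

Call:
{"fn": "arm_command", "kwargs": {"plan": "0.0001 0.0003 0 4; 0.0001 0.0003 0 4; 0.0001 0.0004 0 4; 0.0001 0.0003 0 4; 0.0001 0.0003 0 4; 0.0001 0.0004 0 4; 0.0001 0.0003 0 4; 0.0001 0.0003 0 4; 0.0001 0.0004 0 4; 0 0 0 0; 0 0 0 0"}}

```text
clock: 14.72
tcp_pos: [0.5259, -0.1833, 0.1747]
orientation: [2.961, 1.048, 0.001]
contact_force: [1.2, -1.7, 0.9]
grip_width: 0.0215
gripper_force: 59.8
```

```bash
python3 ptr.py
```

```text
tcp [ 0.5259 -0.1833  0.1747] toolx 39.0 pointer 167.4 n 51 lock 0.994 F [ 1.19 -1.74  0.87] M [-0.623 -0.23   0.071]
top z 0.1027 n 493
183 head x 0.0072 y -0.0071..0.0089 mid 0.0009 slot y (np.float64(-0.0031), np.float64(0.001), np.float64(0.0055))
186 head x 0.0047 y -0.0103..0.0122 mid 0.0009 slot y (np.float64(-0.0031), np.float64(0.001), np.float64(0.0031))
189 head x 0.0021 y -0.0103..0.0131 mid 0.0014 slot y (np.float64(-0.0023), np.float64(-0.0007), np.float64(0.0006))
192 head x -0.0003 y -0.0128..0.0131 mid 0.0001 slot y (np.float64(-0.0015), np.float64(-0.0015), np.float64(-0.0018))
195 head x -0.0029 y -0.0128..0.0140 mid 0.0006 slot y (np.float64(-0.0015), np.float64(-0.0015), np.float64(-0.0048))
198 head x -0.0054 y -0.0120..0.0140 mid 0.0010 slot y 
201 head x -0.0081 y -0.0113..0.0147 mid 0.0017 slot y
```

Call:
{"fn": "arm_command", "kwargs": {"plan": "0.0001 0.0004 0 3; 0.0001 0.0004 0 3; 0 0.0002 0 2; 0 0 0 0; 0 0 0 0"}}

```text
clock: 15.4
tcp_pos: [0.5265, -0.1839, 0.1746]
orientation: [3.028, 0.837, 0.0]
contact_force: [0.6, -3.2, 1.3]
grip_width: 0.0214
gripper_force: 59.8
```

```bash
python3 -c "
from ptr import *
state()"
```

```text
tcp [ 0.5265 -0.1839  0.1746] toolx 30.9 pointer 159.3 n 52 lock 1.135 F [ 0.62 -3.24  1.32] M [-0.847 -0.184  0.093]
```

Call:
{"fn": "arm_command", "kwargs": {"plan": "0 0.0001 0 1; 0 0.0001 0 1; 0 0 0 0; 0 0 0 0"}}

```text
clock: 15.95
tcp_pos: [0.5266, -0.1839, 0.1745]
orientation: [3.042, 0.783, 0.0]
contact_force: [0.9, -3.6, 0.1]
grip_width: 0.0214
gripper_force: 59.9
```

```bash
python3 -c "
from ptr import *
state()"
```

```text
tcp [ 0.5266 -0.1839  0.1745] toolx 28.9 pointer 157.3 n 49 lock 1.17 F [ 0.89 -3.55  0.08] M [-1.052 -0.263  0.09 ]
```

Call:
{"fn": "arm_command", "kwargs": {"plan": "0 0.0006 0 0; 0 0.0001 0 1; 0 0 0 0; 0 0 0 0"}}

```text
clock: 16.5
tcp_pos: [0.5267, -0.1842, 0.1744]
orientation: [-3.049, -0.757, 0.0]
contact_force: [0.4, -2.0, 0.3]
grip_width: 0.0215
gripper_force: 60.1
```

```bash
python3 -c "
from ptr import *
state()"
```

```text
tcp [ 0.5267 -0.1842  0.1744] toolx 27.9 pointer 156.3 n 49 lock 1.188 F [ 0.38 -2.01  0.31] M [-0.674 -0.082  0.097]
```

Call:
{"fn": "arm_command", "kwargs": {"plan": "0 0.0001 0 1; 0 0 0 0; 0 0 0 0"}}

```text
clock: 16.92
tcp_pos: [0.5268, -0.1843, 0.1744]
orientation: [-3.055, -0.73, 0.0]
contact_force: [0.1, -1.4, 1.3]
grip_width: 0.0212
gripper_force: 60.0
```

```bash
python3 -c "
from ptr import *
state()"
```

```text
tcp [ 0.5268 -0.1843  0.1744] toolx 26.9 pointer 155.5 n 52 lock 1.201 F [ 0.11 -1.38  1.34] M [-0.536 -0.032  0.048]
```

Call:
{"fn": "arm_command", "kwargs": {"plan": "0 0.0001 0 1; 0 0 0 0; 0 0 0 0"}}

```text
clock: 17.35
tcp_pos: [0.5269, -0.1845, 0.1744]
orientation: [-3.062, -0.704, 0.0]
contact_force: [-0.5, -0.9, 1.4]
grip_width: 0.0217
gripper_force: 60.0
```

```bash
python3 -c "
from ptr import *
state()"
```

```text
tcp [ 0.5269 -0.1845  0.1744] toolx 25.9 pointer 154.4 n 51 lock 1.22 F [-0.53 -0.85  1.44] M [-0.42   0.047  0.063]
```

Call:
{"fn": "arm_command", "kwargs": {"plan": "0 0.0001 0 1; 0 0 0 0; 0 0 0 0"}}

```text
clock: 17.77
tcp_pos: [0.5269, -0.1846, 0.1744]
orientation: [-3.068, -0.677, 0.0]
contact_force: [0.6, -1.6, 0.3]
grip_width: 0.0212
gripper_force: 60.0
```

```bash
python3 -c "
from ptr import *
state()"
```

```text
tcp [ 0.5269 -0.1846  0.1744] toolx 24.9 pointer 153.6 n 49 lock 1.234 F [ 0.6  -1.61  0.26] M [-0.29   0.161  0.037]
```

Call:
{"fn": "arm_command", "kwargs": {"plan": "0 0.0001 0 1; 0 0 0 0; 0 0 0 0"}}

```text
clock: 18.2
tcp_pos: [0.527, -0.1847, 0.1745]
orientation: [-3.073, -0.65, 0.0]
contact_force: [0.1, -0.0, 0.5]
grip_width: 0.0215
gripper_force: 60.0
```

```bash
python3 -c "
from ptr import *
state()"
```

```text
tcp [ 0.527  -0.1847  0.1745] toolx 23.9 pointer 152.4 n 52 lock 1.255 F [ 0.1  -0.03  0.48] M [-0.213  0.063  0.076]
```

Call:
{"fn": "arm_command", "kwargs": {"plan": "0 0.0001 0 1; 0 0 0 0; 0 0 0 0"}}

```text
clock: 18.62
tcp_pos: [0.5271, -0.1848, 0.1745]
orientation: [-3.079, -0.623, 0.0]
contact_force: [-0.5, -0.7, 0.7]
grip_width: 0.0211
gripper_force: 60.0
```

```bash
python3 -c "
from ptr import *
state()"
```

```text
tcp [ 0.5271 -0.1848  0.1745] toolx 22.9 pointer 151.7 n 50 lock 1.268 F [-0.54 -0.73  0.66] M [-0.087  0.159  0.096]
```

Call:
{"fn": "arm_command", "kwargs": {"plan": "0 0.0001 0 1; 0 0 0 0; 0 0 0 0"}}

```text
clock: 19.05
tcp_pos: [0.5271, -0.1849, 0.1745]
orientation: [-3.084, -0.596, 0.0]
contact_force: [0.3, -0.4, 1.0]
grip_width: 0.0216
gripper_force: 60.0
```

```bash
python3 -c "
from ptr import *
state()"
```

```text
tcp [ 0.5271 -0.1849  0.1745] toolx 21.9 pointer 150.6 n 52 lock 1.286 F [ 0.26 -0.42  0.97] M [-0.033  0.116  0.034]
```

Call:
{"fn": "arm_command", "kwargs": {"plan": "0 0.0001 0 1; 0 0 0 0; 0 0 0 0"}}

```text
clock: 19.48
tcp_pos: [0.5271, -0.185, 0.1745]
orientation: [-3.089, -0.569, 0.0]
contact_force: [-0.2, 0.1, 0.3]
grip_width: 0.0212
gripper_force: 60.0
```

Run:
```python
from ptr import *
o,p,d=state(); slot(o,p,d)
P=cloud('wrist',o,d);H,S,V=cv2.split(cv2.cvtColor(p,cv2.COLOR_RGB2HSV))
g=(H>45)&(H<85)&(S>100); w=np.median(P[g],0);print('green',w,np.degrees(np.arctan2(w[1]+.1877,w[0]-.5234))%360)
save('c7',cv2.resize(p[110:230,190:330],(560,480),interpolation=2))
```

```text
tcp [ 0.5271 -0.185   0.1745] toolx 20.9 pointer 150.3 n 42 lock 1.292 F [-0.22  0.06  0.27] M [-0.054  0.07   0.14 ]
top z 0.1027 n 497
183 head x 0.0072 y -0.0082..0.0079 mid -0.0002 slot y (np.float64(-0.0042), np.float64(-0.0002), np.float64(0.0056))
186 head x 0.0047 y -0.0107..0.0119 mid 0.0006 slot y (np.float64(-0.0034), np.float64(0.0007), np.float64(0.0031))
189 head x 0.0021 y -0.0114..0.0119 mid 0.0002 slot y (np.float64(-0.0026), np.float64(-0.0018), np.float64(0.0001))
192 head x -0.0003 y -0.0131..0.0128 mid -0.0002 slot y (np.float64(-0.0026), np.float64(-0.0018), np.float64(-0.0021))
195 head x -0.0029 y -0.0131..0.0136 mid 0.0003 slot y 
198 head x -0.0054 y -0.0124..0.0136 mid 0.0006 slot y 
201 head x -0.0080 y -0.0116..0.0144 mid 0.0014 slot y 
green [ 0.48679903 -0.1700329   0.05572927] 154.23363931974
```

View pics/c7.png

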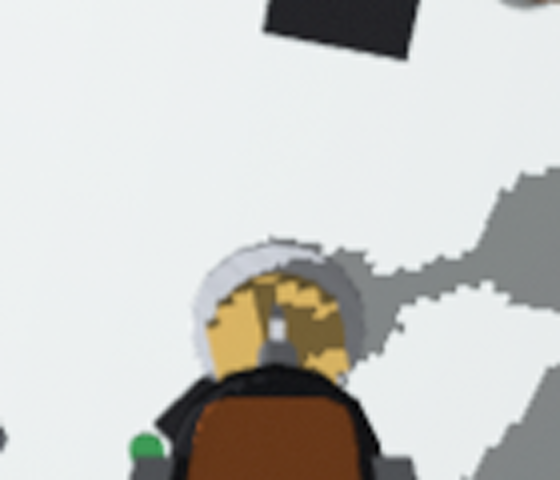

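Picture: the pointer, at crop (185,400), lies at the green mark, at (147,447). The moment rose to 0.14 N m. One more degree will confirm the stop.

Call:
{"fn": "arm_command", "kwargs": {"plan": "0 0.0001 0 1; 0 0 0 0; 0 0 0 0"}}

```text
clock: 19.9
tcp_pos: [0.5272, -0.1851, 0.1745]
orientation: [-3.094, -0.542, 0.0]
contact_force: [-1.0, 0.5, 0.3]
grip_width: 0.021
gripper_force: 60.0
```

```bash
python3 -c "
from ptr import *
o,p,d=state(); slot(o,p,d)
for k in range(3): state()"
```

```text
tcp [ 0.5272 -0.1851  0.1745] toolx 19.9 pointer 149.9 n 39 lock 1.298 F [-1.05  0.49  0.35] M [0.085 0.084 0.155]
top z 0.1028 n 494
183 head x 0.0072 y -0.0083..0.0078 mid -0.0002 slot y (np.float64(-0.0043), np.float64(-0.0002), np.float64(0.0055))
186 head x 0.0046 y -0.0115..0.0118 mid 0.0001 slot y (np.float64(-0.0035), np.float64(-0.0002), np.float64(0.0031))
189 head x 0.0021 y -0.0115..0.0118 mid 0.0002 slot y (np.float64(-0.0035), np.float64(-0.0018), np.float64(0.0005))
192 head x -0.0003 y -0.0131..0.0119 mid -0.0006 slot y (np.float64(-0.0027), np.float64(-0.0018), np.float64(-0.0024))
195 head x -0.0029 y -0.0131..0.0135 mid 0.0002 slot y 
198 head x -0.0054 y -0.0124..0.0136 mid 0.0006 slot y 
201 head x -0.0081 y -0.0116..0.0145 mid 0.0014 slot y 
tcp [ 0.5272 -0.1851  0.1745] toolx 19.9 pointer 149.6 n 38 lock 1.304 F [-0.12 -0.13  0.58] M [0.056 0.07  0.138]
tcp [ 0.5272 -0.1851  0.1745] toolx 19.9 pointer 149.8 n 37 lock 1.301 F [-1.    0.58 -0.52] M [0.061 0.092 0.152]
tcp [ 0.5272 -0.1851  0.1745] toolx 19.9 pointer 149.8 n 38 lock 1.3 F [-0.16  0.03  0.49] M [0.1   0.021 0.064]
```

The evidence points to the stop, with the moment up and the pointer no longer following. I'm relieving the torque, lifting off and looking at the pointer from straight above.

Call:
{"fn": "arm_command", "kwargs": {"plan": "-0.0001 -0.0003 0 -3; -0.0001 -0.0003 0 -3; 0 0 -0.005 0; 0 0 -0.01 0; 0 0 -0.035 0; 0 0 -0.04 0; -0.03 0 0 0; -0.035 0 0 0; 0 0 0 0; 0 0 0 0"}}

```text
clock: 21.35
tcp_pos: [0.4689, -0.2127, 0.2649]
orientation: [-3.062, -0.703, -0.002]
contact_force: [-0.0, 0.0, -1.2]
grip_width: 0.0217
gripper_force: 59.9
```

Run:
```python
from m import *
o,p,d=grab('wrist'); P=cloud('wrist',o,d); M=R.from_rotvec(o['orientation']).as_matrix()
print(o['clock'],o['tcp_pos'],np.degrees(np.arctan2(M[1,0],M[0,0])),o['joints'].round(2),o['contact_force'],o['moment'])
e=screw(o,p,d); H,S,V=cv2.split(cv2.cvtColor(p,cv2.COLOR_RGB2HSV))
c=np.array(e[0])/1000
g=(H>45)&(H<85)&(S>100)&(abs(P[...,2]-.055)<.01); w=plane('wrist',o,np.argwhere(g)[:,::-1].mean(0),.055)[0]; ga=np.degrees(np.arctan2(w[1]-c[1],w[0]-c[0]))%360
q=P[...,:2]-c; rr=np.hypot(q[...,0],q[...,1]); k=(V<70)&(rr>.0155)&(rr<.034)&(P[...,2]>.05)
w=q[k]; l=cv2.fitLine((w*1000).astype(np.float32),1,0,.01,.01).ravel()
print('green ang',ga,'pointer mean ang',np.degrees(np.arctan2(*w.mean(0)[::-1]))%360,'line',np.degrees(np.arctan2(l[1],l[0]))%180,k.sum(),P[k][:,2].mean())
save('c8',cv2.resize(p[20:240,150:400],(750,600),interpolation=2)); np.savez('w8.npz',p=p,d=d,tcp=o['tcp_pos'],ori=o['orientation'])
```

```text
21.35 [ 0.46890767 -0.21267613  0.26493823] 25.873678507734272 [-0.6   0.33  1.13  1.96 -0.35  1.06 -0.43] [-3.83093707e-02  1.77446527e-04 -1.21755222e+00] [ 0.01155297 -0.05361293  0.00845427]
head px (258.98736572265625, 110.59195709228516) 14.091792106628418 ellipse mm ((523.5324096679688, -187.4243621826172), (26.805072784423828, 27.81205940246582), 31.97321319580078)
slot n 94 yaw 32.585224 pt 523.05444 -186.6615
reader ((561.99267578125, -180.40567016601562), (180.107666015625, 140.00650024414062), 9.932877540588379)
green ang 155.61240111614265 pointer mean ang 156.10033402704812 line 160.01494 69 0.05812024987607469
```

The pointer is at 156.1° against the green mark's 155.6°, so the screw is at its stop. That check and the moment agree. I've used up the picture views (one over the limit of 10), so from here I check by numbers only. Next is the stand: I'll turn the blade to the hole's diagonal and re-measure from above.

Call:
{"fn": "arm_command", "kwargs": {"plan": "0.0347 -0.0373 0 0; 0.0347 -0.0373 0 0; 0.0347 -0.0373 0 0; 0.0347 -0.0373 0 0; 0.0347 -0.0373 0 0; 0.0345 -0.0375 0 0; 0 0 0 -7; 0 0 0 -6.9; 0 0 0 0; 0 0 0 0; 0 0 0 0"}}

```text
clock: 22.78
tcp_pos: [0.5577, 0.0793, 0.2644]
orientation: [2.955, 1.067, -0.0]
contact_force: [0.2, 0.3, -1.2]
grip_width: 0.0214
gripper_force: 59.7
```

```bash
cat > st.py <<'E'
from h import *
o,p,d=grab('wrist'); P=cloud('wrist',o,d); M=R.from_rotvec(o['orientation']).as_matrix(); T=(P-o['tcp_pos'])@M
print(o['clock'],o['tcp_pos'],'toolx',np.degrees(np.arctan2(M[1,0],M[0,0])),o['joints'].round(2),o['contact_force'])
H,S,V=cv2.split(cv2.cvtColor(p,cv2.COLOR_RGB2HSV))
f,cx,cy,t,A=cam('wrist',o); print('cam',t)
m=(H>86)&(H<104)&(S>100)&(abs(P[...,2]-.075)<.006)&(np.hypot(P[...,0]-.61,P[...,1]-.122)<.075)
c=max(cv2.findContours(m.astype(np.uint8),0,2)[0],key=cv2.contourArea)
w=plane('wrist',o,c[:,0],.075)[:,:2]; print('stand',cv2.minAreaRect((w*1000).astype(np.float32)))
n=(~m)&(np.hypot(P[...,0]-.61,P[...,1]-.122)<.03)&(P[...,2]<.07)
for z0,nn in((.075,n),):
    if nn.sum()>20:
        cc=max(cv2.findContours(nn.astype(np.uint8),0,2)[0],key=cv2.contourArea); w=plane('wrist',o,cc[:,0],.075)[:,:2]; print('hole',nn.sum(),cv2.minAreaRect((w*1000).astype(np.float32)))
for v in range(184,206,2): print(v,[(u,T[v,u].round(3).tolist()) for u in range(249,270,3) if .07<T[v,u,2]<.115])
mid=(H>3)&(H<17)&(S>150)&(np.abs(T[...,1])<.005)
for zc in(-.03,-.01,.01,.02):
    k=mid&(abs(T[...,2]-zc)<.003)
    if k.any(): print('face x at z',zc,np.median(T[k][:,0]).round(4))
E
python3 st.py
```

```text
22.775 [0.55773601 0.07934215 0.26442001] toolx 39.70119694727573 [-1.02  0.42  1.02  1.85 -0.4   1.1  -0.73] [ 0.17209145  0.28223888 -1.24531674]
cam [0.61275422 0.12535289 0.39289365]
stand ((610.02685546875, 123.51605224609375), (85.01180267333984, 84.54375457763672), 84.60624694824219)
hole 391 ((609.8807983398438, 123.51630401611328), (19.234296798706055, 19.704303741455078), 83.94929504394531)
184 []
186 [(258, [0.003, 0.0, 0.107])]
188 [(258, [0.004, 0.0, 0.101])]
190 [(258, [0.004, 0.0, 0.095])]
192 [(258, [0.002, 0.0, 0.096])]
194 [(258, [0.0, 0.0, 0.095])]
196 [(255, [-0.001, -0.002, 0.094]), (258, [-0.0, 0.0, 0.091]), (261, [-0.0, 0.002, 0.093])]
198 [(255, [-0.001, -0.002, 0.09]), (258, [0.0, 0.0, 0.086]), (261, [-0.001, 0.002, 0.088])]
200 [(255, [-0.001, -0.002, 0.084]), (258, [0.0, 0.0, 0.081]), (261, [-0.0, 0.002, 0.082])]
202 []
204 []
face x at z -0.03 0.0147
face x at z -0.01 0.0138
face x at z 0.01 0.0129
face x at z 0.02 0.0124
```

Call:
{"fn": "arm_command", "kwargs": {"plan": "0.036 -0.0004 0 0; 0.036 -0.0005 0 0; 0 0 0.04 0; 0 0 0.03 0; 0 0 0 0; 0 0 0.01 0; 0 0 0.01 0; 0 0 0 0; 0 0 0 0"}}

```text
clock: 23.95
tcp_pos: [0.6127, 0.126, 0.1749]
orientation: [2.954, 1.069, 0.001]
contact_force: [1.0, -0.3, -1.4]
grip_width: 0.0212
gripper_force: 59.7
```

Call:
{"fn": "arm_command", "kwargs": {"plan": "0 0 0.01 0; 0 0 0.015 0; 0 0 0.015 0; 0 0 0.01 0; 0 0 0 0; 0 0 0 0"}}

```text
clock: 24.7
tcp_pos: [0.6127, 0.1259, 0.1248]
orientation: [2.954, 1.068, 0.001]
contact_force: [0.2, 0.2, -1.2]
grip_width: 0.0213
gripper_force: 59.7
```

No contact. I'm going down to the seat in small steps.

Call:
{"fn": "arm_command", "kwargs": {"plan": "0 0 0.005 0; 0 0 0.003 0; 0 0 0.001 0; 0 0 0 0; 0 0 0 0"}}

```text
clock: 25.32
tcp_pos: [0.6125, 0.126, 0.1156]
orientation: [2.954, 1.069, 0.0]
contact_force: [-0.1, -0.1, -0.9]
grip_width: 0.0215
gripper_force: 59.7
```

Call:
{"fn": "arm_command", "kwargs": {"plan": "0 0 0.0008 0; 0 0 0 0; 0 0 0 0"}}

```text
clock: 25.7
tcp_pos: [0.6124, 0.1261, 0.1147]
orientation: [2.954, 1.069, 0.0]
contact_force: [-0.4, -0.0, -1.1]
grip_width: 0.021
gripper_force: 59.7
```

Call:
{"fn": "arm_command", "kwargs": {"plan": "0 0 0.0008 0; 0 0 0 0; 0 0 0 0"}}

```text
clock: 26.08
tcp_pos: [0.6125, 0.126, 0.1142]
orientation: [-2.954, -1.069, -0.0]
contact_force: [-1.1, -0.0, 3.5]
grip_width: 0.0214
gripper_force: 60.3
```

Call:
{"fn": "arm_command", "kwargs": {"plan": "0 0 0 0; 0 0 0 0; 0 0 0 0; 0 0 0 0; 0 0 0 0; 0 0 0 0; 0 0 0 0; 0 0 0 0", "hand": -1, "grip_force": 20}}

```text
clock: 27.08
tcp_pos: [0.6124, 0.1261, 0.1139]
orientation: [-2.954, -1.069, -0.0]
contact_force: [0.9, 0.0, -0.1]
grip_width: 0.0856
gripper_force: 0.0
```

Call:
{"fn": "arm_command", "kwargs": {"plan": "0 0 -0.03 0; 0 0 -0.05 0; 0 0 -0.06 0; 0 0 -0.02 0; -0.05 0 0 0; 0 0 0 0; 0 0 0 0; 0 0 0 0"}}

```text
clock: 28.08
tcp_pos: [0.5744, 0.095, 0.2735]
orientation: [2.953, 1.071, -0.0]
contact_force: [0.7, 0.1, -0.2]
grip_width: 0.0854
gripper_force: 0.0
```

Run:
```python
from h import *
o,p,d=grab('wrist'); P=cloud('wrist',o,d); print(o['clock'],o['tcp_pos'],o['contact_force'],o['grip_width'])
H,S,V=cv2.split(cv2.cvtColor(p,cv2.COLOR_RGB2HSV))
near=np.hypot(P[...,0]-.61,P[...,1]-.123)<.04
m=near&(H>3)&(H<17)&(S>150); z=np.percentile(P[m][:,2],95); print('handle z95',z)
for n,k,zz in(('top',m&(abs(P[...,2]-.156)<.003),.156),('stand',(H>86)&(H<104)&(S>100)&(abs(P[...,2]-.075)<.006)&(np.hypot(P[...,0]-.61,P[...,1]-.122)<.075),.075)):
    c=max(cv2.findContours(k.astype(np.uint8),0,2)[0],key=cv2.contourArea); w=plane('wrist',o,c[:,0],zz)[:,:2]; print(n,k.sum(),cv2.minAreaRect((w*1000).astype(np.float32)),np.median(P[k][:,2]))
k=near&(V<60)&(P[...,2]>.07)&(P[...,2]<.09); print('collar',k.sum(),np.percentile(P[k][:,2],[10,50,90]),P[k].mean(0))
o,p,d=grab('top'); P=cloud('top',o,d)
H,S,V=cv2.split(cv2.cvtColor(p,cv2.COLOR_RGB2HSV)); k=(S>150)&(H>3)&(H<17)&(np.hypot(P[...,0]-.61,P[...,1]-.123)<.05); print('top cam orange',k.sum(),np.percentile(P[k],[5,95],axis=0) if k.any() else '')
```

```text
28.075 [0.57439154 0.09498866 0.27354102] [ 0.69297702  0.14527921 -0.20705687] 0.08543924549993515
handle z95 0.1570157188463361
top 750 ((611.0507202148438, 126.41527557373047), (24.100671768188477, 20.96825408935547), 39.113834381103516) 0.15571413527613676
stand 5400 ((609.9192504882812, 123.535400390625), (85.01299285888672, 84.57823944091797), 84.61133575439453) 0.07506100405372046
collar 19 [0.08003353 0.08060627 0.08151052] [0.62134049 0.13102331 0.08079207]
top cam orange 0
```

The driver is seated: its top is at 0.156 m, the collar at 0.081 m, upright and released. I'm handing in.

```bash
python3 -c "
from bench import ticket
print(ticket.hand_in())"
```

```text
the job is handed in; nothing more can be done
None
```

I turned the lock screw clockwise to its stop (pointer within about 0.5° of the green mark), put the orange screwdriver back upright and fully down in its stand, and handed in at about 28 s; both look-alike drivers toppled early, apparently on their own, and I left them lying, and I viewed 11 pictures against the limit of 10.

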